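Sort the full parts tin from the empty one by its weight

ROBOT

A 6-joint arm with a two-finger parallel gripper is mounted at the origin on a cart in front of the work surface, level with it; the furniture and walls round the work are solid. World frame = base frame: x ahead of the robot, y to its left, z up, the work surface at z = 0. Lengths are in m, angles in rad, forces in N, time in s.
With the tool pointing down it reaches from about 0.325 to 0.9 m from the base axis. Payload 6.1 kg.
Tool frame: the origin (TCP) lies midway between the tips of the shut fingers; the grasp point (between the pads) lies 19 mm behind it; z points along the fingers, y is the line along which they close (so a half turn about z gives the same grasp; the last joint's range is limited). The gripper opens to 85 mm and grips with 20 to 120 N. Pads are 22 mm wide; open, the fingers measure 114 mm over their backs; the gripper's body (76 mm by 85 mm) begins 54 mm behind the grasp point. The pads swing forward as they close: fully open they stand 13 mm farther back than shut.
Start: joints at [-1.442, 0.22, 1.526, -0, 1.395, -0.126], TCP at [0.158, -0.605, 0.209] pointing down, gripper open.
Joint ranges: [-2.98, 2.98], [-0.91, 2.08], [0.09, 2.57], [-1.24, 4.39], [0.2, 2.65], [-2.68, 2.68]. Speed limits (rad/s): [2.57, 2.57, 3.01, 3.14, 3.14, 3.14].

INTERFACE

Orientations are given as a rotation vector (axis times angle).
In Python, from plant import monitor, vision, job gives the robot as it stands.
- The arm moves only by the tool play_rows, never from a script. Its argument "steps" is a list of rows, each a list of 3 entries, a list of its own where there are three numbers: the shift along the world's x, y, z in units of 0.4 m (1.0 is 0.4 m), then the turn, a rotation vector about the world's x, y, z in units of 90 degrees (1.0 is 90 degrees), then the closure, from 0 (fully open) to 1 (shut). In form: [[[tx, ty, tz], [ax, ay, az], jaw], ...]. A call has 1 to 20 rows; each row is the pose to reach, as a shift and turn from the pose commanded when the call began; what a row does not reach only later rows make up. A row lasts 1/10 s, in which the tool goes at most 50 mm and 8.59 degrees, less where a joint would pass 70% of its speed; a pose out of reach is approached as far as the arm can. A call with a number of a shift or a turn outside -1 to 1 is refused whole. A call with a gripper value outside its range is refused whole. The fingers move at their own pace and stop on an object; "grip_force" is the grip in N (left out, the last holds). Time passes only in rows, so rows that repeat a pose let the fingers close. It gives the time, the measured TCP pose, the force, the opening and the grip force at its end, in the units of the state.
- monitor.state(): the state, without advancing time (a new reading comes with each control period).
- vision.grab_frame(name): name is "scene" or "side" or "wrist"; returns a dict with "img" (384x512x3 uint8, red, green, blue), "depth" (384x512 float32, m along the optical axis (not along the pixel's ray), 0 where there is no reading), "fx", "fy", "cx", "cy" (pixels), "world_from_camera" (4x4, takes a point from camera to world coordinates). Camera axes: x right, y up, looking along -z (the intrinsics and any distortion apply to the point x, -y, -z); pixel columns grow to the right and rows downward; lengths in m; the calibration is good to about 2 mm. A picture is of the moment at which its call begins.
- job.hand_in(): hands the job in; it is judged then, once.
The state is a dict: "time_s": time; "q": joint angles; "dq": joint speeds; "joint_efforts": joint torques, N m; "tcp_pos": TCP position; "eef_rot": TCP orientation; "contact_force": force on the tool from outside, world axes, zero at the start; "torque": the same for the moment, N m; "finger_gap": opening from 0.0 (shut) to 1.0 (fully open); "gripper_force": force on a finger pad.
Only numpy, scipy, OpenCV 4.12 (cv2) and the standard library are available. Lean on these libraries where they do the work, as an engineer would, in place of code of your own. Each camera call takes 0.05 s, during which the arm holds its last target. There are 200 camera calls.

TASK

Two identical closed steel tins stand on the bench; one still has a steel part in it, the other is empty, and only their weight tells which. Lift them to judge, then stand the full tin in the square tray and the empty tin in the round dish, upright and without tipping a tin over.

Things in the scene. Friction and masses are not known exactly. Their poses are not given: they have to be found in the camera images.
- tin_a: a closed round tin of plain bare steel with a press-on lid that stays shut, 60 mm in diameter and 70 mm tall, standing upright on the bench; rigid enough to be gripped firmly round its side. The two tins look exactly alike. Either may be the full one: the full one weighs 0.45 to 0.75 kg (a solid steel part lies inside on its floor), the empty one 0.08 to 0.13 kg. Origin: centre of the underside; z is the tin's axis, up
- tin_b: the other tin: a closed round tin of plain bare steel with a press-on lid that stays shut, 60 mm in diameter and 70 mm tall, standing upright on the bench; rigid enough to be gripped firmly round its side. The two tins look exactly alike. Either may be the full one: the full one weighs 0.45 to 0.75 kg (a solid steel part lies inside on its floor), the empty one 0.08 to 0.13 kg. Origin: centre of the underside; z is the tin's axis, up
- square_tray: a low square open tray of aluminium, fixed to the bench, 120 x 120 mm outside, walls 3 mm thick, rim 16 mm above the bench, inner floor 3 mm above the bench; for the full tin. Origin: centre of its underside on the bench; x and y run along its sides, z up
- round_dish: a low round open dish of aluminium, fixed to the bench, 120 mm in outside diameter, wall 3 mm thick, rim 17 mm above the bench, inner floor 3 mm above the bench; for the empty tin. Origin: centre of its underside on the bench; z up

How it is judged:
At the end, for the whole second after the job is handed in: The full tin stands in the square tray (axis within 42 mm of its centre, bearing over 2.8 N) and the empty tin in the round dish (within 35 mm, 0.3 to 2.8 N), each foot under 12 mm above the tray's or dish's underside, upright within 0.12 rad, at rest and released (((horizontal distance between tin_a and square_tray below 0.042 m and z of tin_a in the frame of square_tray below 0.012 m and angle between each of tin_a, tin_b's own z axis and vertical below 0.12 rad and linear speed of each of tin_a, tin_b below 0.02 m/s and contact force between tin_a and square_tray above 2.8 N and horizontal distance between tin_b and round_dish below 0.035 m and z of tin_b in the frame of round_dish below 0.012 m and contact force between tin_b and round_dish between 0.3 and 2.8 N) or (horizontal distance between tin_b and square_tray below 0.042 m and z of tin_b in the frame of square_tray below 0.012 m and angle between each of tin_b, tin_a's own z axis and vertical below 0.12 rad and linear speed of each of tin_b, tin_a below 0.02 m/s and contact force between tin_b and square_tray above 2.8 N and horizontal distance between tin_a and round_dish below 0.035 m and z of tin_a in the frame of round_dish below 0.012 m and contact force between tin_a and round_dish between 0.3 and 2.8 N))); the robot touches nothing.
It fails at once if a tin is tipped over (more than 0.7 rad) (angle between any of tin_a, tin_b's own z axis and vertical above 0.7 rad).
It also fails if it takes over 54 s, if anything falls off the work surface, if the arm or the gripper's body presses on something with over 40 N, if the wrist force passes 120 N, or if a joint passes its speed limit or range.

## Working session

There is one attempt and no reset: what is moved stays moved. The work goes in short steps, Python scripts to look and compute and a tool call to move; the robot and the scene stay as the last step left them, time stands still between calls to the robot, and variables do not carry over. Pictures are saved under pics/ and viewed, at most 10 in all, crops included, and the job is handed in when it is done.

Besides the shell and the picture viewer there is one more tool, called after "Emit:" by a JSON object that holds its "fn" and its "kwargs". play_rows: Moves the arm, as the interface text tells. Shifts and turns lie within -1 to 1; 1 stands for 0.4 m of shift or 90 degrees of turn. Its arguments: {"type":"object","properties":{"steps":{"type":"array","items":{"type":"array"}},"grip_force":{"type":"number"}},"required":["steps"]}

```bash
mkdir -p pics; python3 - <<'E'
from plant import monitor, vision
import cv2,numpy as np
ims=[]
for n in("scene","side"):
    f=vision.grab_frame(n); np.savez(n+".npz",**f); ims.append(f["img"][:,:,::-1]); print(n,f["fx"],f["cx"],f["cy"],f["world_from_camera"].round(3).tolist(),[k for k in f])
cv2.imwrite("pics/a.png",ims[0]);cv2.imwrite("pics/b.png",ims[1])
print(monitor.state())
E
```

```text
scene 443.9676724087458 259.1543424054292 191.41186796981285 [[-0.792, 0.422, -0.441, 0.002], [-0.61, -0.55, 0.57, 0.462], [-0.002, 0.721, 0.693, 0.816], [0.0, 0.0, 0.0, 1.0]] ['img', 'depth', 'fx', 'fy', 'cx', 'cy', 'world_from_camera']
side 451.52201455502137 257.68100748882847 197.32378070016387 [[-0.997, 0.054, -0.061, 0.42], [-0.081, -0.547, 0.833, 0.648], [0.011, 0.835, 0.55, 0.601], [0.0, 0.0, 0.0, 1.0]] ['img', 'depth', 'fx', 'fy', 'cx', 'cy', 'world_from_camera']
{'time_s': 0.1, 'q': array([-1.44211279e+00,  2.21175440e-01,  1.52749331e+00,  2.32643973e-06,
        1.39470507e+00, -1.26086920e-01]), 'dq': array([-6.28598377e-04,  2.01959542e-04, -1.96807135e-03,  3.87116240e-05,
       -1.98310000e-04,  1.16456299e-03]), 'joint_efforts': array([ 1.32867648e-03, -4.98241782e+01, -3.90546155e+01, -1.64430689e-04,
        5.67412368e-03,  3.52043787e-05]), 'tcp_pos': array([ 0.15744383, -0.60423921,  0.20779301]), 'eef_rot': array([-3.11437114e+00, -3.98884141e-01,  3.51875052e-08]), 'contact_force': array([ 0.14291243, -0.56551655, -0.8067634 ]), 'torque': array([-0.01806095, -0.00104599, -0.02389762]), 'gripper_force': 0.0, 'finger_gap': 1.0017213447000843}
```

View pics/a.png

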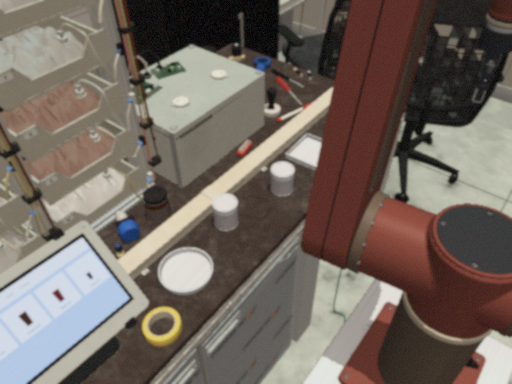

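View pics/b.png

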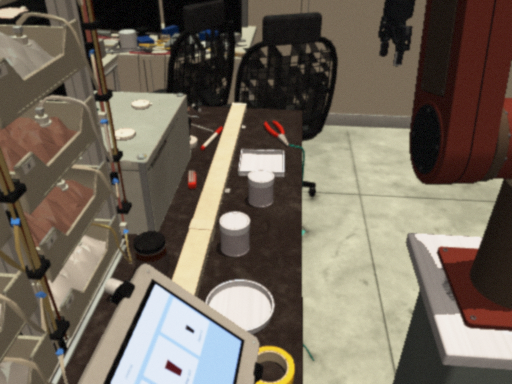

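The scene view shows tin lids at about (226,203) and (282,170), the dish at (186,270), and the tray at (303,150), partly hidden by the arm. In the side view the lids are at (235,220) and (260,178), the dish at (240,303), and the tray at (262,162).

```bash
cat > h.py <<'E'
import numpy as np,cv2
def load(n): return dict(np.load(n+".npz"))
def ray(f,u,v):
    T=f["world_from_camera"]; d=np.array([(u-f["cx"])/f["fx"],-(v-f["cy"])/f["fy"],-1.])
    return T[:3,3],T[:3,:3]@d
def plane(f,u,v,z):
    o,d=ray(f,u,v); return o+d*(z-o[2])/d[2]
def cross(f,p,g,q):
    o,d=ray(f,*p); a,b=ray(g,*q)
    s=np.linalg.lstsq(np.c_[d,-b],a-o,rcond=None)[0]
    A,B=o+s[0]*d,a+s[1]*b; return (A+B)/2,np.linalg.norm(A-B)
def cloud(f):
    v,u=np.mgrid[:384,:512]; D=f["depth"]
    c=np.stack([(u-f["cx"])/f["fx"]*D,-(v-f["cy"])/f["fy"]*D,-D],-1)
    T=f["world_from_camera"]; P=c@T[:3,:3].T+T[:3,3]; P[D==0]=np.nan; return P
E
python3 - <<'E'
from h import *
S={n:load(n) for n in("scene","side")}
roi={"scene":dict(t1=(226,203),t2=(282,170),dish=(186,270),tray=(306,150)),"side":dict(t1=(235,220),t2=(260,178),dish=(240,303),tray=(262,162))}
cen={}
for n,f in S.items():
    g=cv2.cvtColor(f["img"],cv2.COLOR_RGB2GRAY); P=cloud(f)
    for k,(u,v) in roi[n].items():
        if k[0]=="t" and k!="tray":
            thr=(g>150)
        else: thr=(g>130)
        thr=thr&(f["img"].max(2).astype(int)-f["img"].min(2)<45)
        m=np.zeros_like(g); r=50 if k=="dish" else 32; m[v-r:v+r,u-r:u+r]=1
        m=(thr&(m>0)).astype(np.uint8)
        N,L,st,_=cv2.connectedComponentsWithStats(m); lab=L[v,u]
        if lab==0: print(n,k,"no",g[v,u]); continue
        Q=P[L==lab]; z=Q[:,2]
        print(n,k,st[lab],"z pct",np.nanpercentile(z,[5,50,90,98]).round(4),"x",np.nanpercentile(Q[:,0],[1,99]).round(4),"y",np.nanpercentile(Q[:,1],[1,99]).round(4))
        if k in("t1","t2"):
            top=(P[...,2]>0.064)&(m>0)
            # lid: points of depth near top height within ROI
            ys,xs=np.nonzero((P[...,2]>0.066)&(P[...,2]<0.076)&(abs(np.arange(512)[None]-u)<25)&(abs(np.arange(384)[:,None]-v)<20))
            c=cv2.minEnclosingCircle(P[ys,xs,:2].astype(np.float32)); print("   lid depth",len(xs),P[ys,xs].mean(0).round(4),c)
        ys,xs=np.nonzero(L==lab)
        if k=="dish": cnt=cv2.findContours((L==lab).astype(np.uint8),0,1)[0][0]; e=cv2.fitEllipse(cv2.convexHull(cnt)); print("   ell",e)
    # column prints for grey
    u,v=roi[n]["t1"]; print(g[v-15:v+40:3,u])
    u,v=roi[n]["t2"]; print(g[v-15:v+40:3,u])
a=[cv2.resize(f["img"][y:y+150,x:x+190,::-1],None,fx=4,fy=4,interpolation=2) for f,x,y in((S["scene"],145,130),(S["side"],175,140))]
cv2.imwrite("pics/c.png",a[0]);cv2.imwrite("pics/d.png",a[1])
E
```

```text
scene t1 [ 194  171   57   48 1306] z pct [0.0275 0.0311 0.0696 0.0713] x [0.491  0.6408] y [-0.2217 -0.0288]
   lid depth 383 [ 0.5177 -0.0726  0.069 ] ((0.5176491737365723, -0.0723402127623558), 0.03302982077002525)
scene t2 [271 161  24  17 326] z pct [0.0632 0.0688 0.0711 0.0722] x [0.4496 0.5571] y [-0.3525 -0.2248]
   lid depth 306 [ 0.4784 -0.2533  0.0691] ((0.47858160734176636, -0.25405818223953247), 0.03228484094142914)
scene dish [ 158  247   56   46 2039] z pct [0.0007 0.0039 0.0148 0.0178] x [0.4322 0.5552] y [0.0367 0.1537]
   ell ((185.21249389648438, 269.48687744140625), (45.476688385009766, 56.73004150390625), 74.79959869384766)
scene tray [286 134  36  33 769] z pct [0.0007 0.0045 0.0153 0.0189] x [0.2138 0.5635] y [-0.4885  0.0595]
[210 177 211 221 220 221 222 217 160 129 109 108 112 111 128  63  59  59
  61]
[ 65  67 167 221 221 221 220 201 134 111 105 109 108 117  77  69  69  72
  69]
side t1 [220 212  30  18 446] z pct [0.065  0.0668 0.0687 0.0696] x [0.491  0.5479] y [-0.1907 -0.0425]
   lid depth 343 [ 0.5197 -0.0707  0.0674] ((0.5184573531150818, -0.07188749313354492), 0.03192833811044693)
side t2 [ 239  150   46   33 1075] z pct [-0.0004  0.0022  0.0672  0.0689] x [0.4313 0.5485] y [-0.486  -0.2259]
   lid depth 236 [ 0.4798 -0.2507  0.0674] ((0.47992366552352905, -0.25219377875328064), 0.03257361799478531)
side dish [ 190  279   85   74 3215] z pct [0.     0.0026 0.1266 0.1536] x [0.4338 0.5457] y [0.0381 0.2527]
   ell ((230.9466094970703, 316.7120666503906), (79.49879455566406, 90.78938293457031), 84.35441589355469)
side tray [ 239  150   46   34 1133] z pct [-0.0006  0.0022  0.0672  0.0689] x [0.4293 0.5489] y [-0.4867 -0.2241]
[ 40  40 144 225 232 234 234 235 210 117 109  92  88  91  90  89  84  83
  38]
[238 237 219 233 234 234 213 114 114  83  87  83  87  86  97  46  45  44
  41]
```

View pics/d.png

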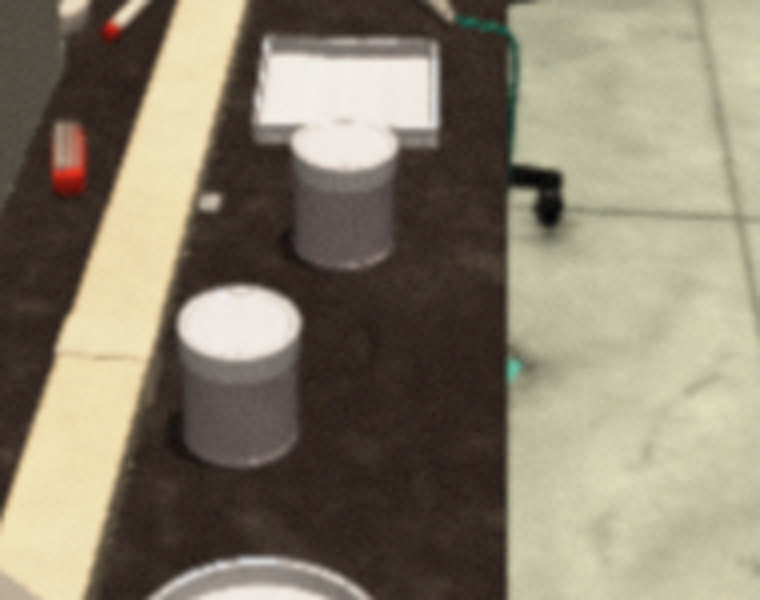

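The crop shows both tins upright and the tray nearly square to the view, with rim corners at side pixels of about (242,149), (284,150), (284,176) and (238,175). A raised beige strip runs close to tin t1.

```bash
python3 - <<'E'
from h import *
A,B=load("scene"),load("side")
def lid(f,u,v,r=24):
    g=cv2.cvtColor(f["img"],cv2.COLOR_RGB2GRAY); hs=f["img"].max(2).astype(int)-f["img"].min(2)
    m=((g>175)&(hs<30)&(cloud(f)[...,2]>.058)&(cloud(f)[...,2]<.08)).astype(np.uint8); k=np.zeros_like(m); k[v-r:v+r,u-r:u+r]=1
    N,L,s,c=cv2.connectedComponentsWithStats(m*k); 
    return cv2.fitEllipse(cv2.convexHull(cv2.findContours((L==L[v,u]).astype(np.uint8),0,1)[0][0]))[0]
for p,q in(((226,203),(235,220)),((282,170),(260,176))):
    a,b=lid(A,*p),lid(B,*q); x,e=cross(A,a,B,b); print("lid",np.round(a,1),np.round(b,1),x.round(4),round(e,4))
def fitc(P):
    s=np.linalg.lstsq(np.c_[2*P,np.ones(len(P))],(P**2).sum(1),rcond=None)[0]; return s[:2],np.sqrt(s[2]+s[:2]@s[:2])
for n,f in(("scene",A),("side",B)):
    P=cloud(f); z=P[...,2]
    m=(z>.012)&(z<.02)&(np.hypot(P[...,0]-.49,P[...,1]-.095)<.075); print(n,"dish rim",m.sum(),fitc(P[m][:,:2]))
    m=(np.hypot(P[...,0]-.49,P[...,1]-.095)<.03); print(" floor",np.nanmedian(z[m]))
    m=(abs(P[...,0]-.489)<.04)&(abs(P[...,1]+.42)<.03); print(" tray floor",m.sum(),np.nanmedian(z[m]) if m.any() else None)
    for xc,yc in((.5185,-.072),(.479,-.253)):
        for dy in(-.06,0,.06):
            m=(abs(P[...,1]-yc-dy)<.012)&(z>.02)&(z<.045)&(P[...,0]>xc+.036)&(P[...,0]<xc+.2); q=P[m]
            if len(q)>5: print("  strip at y",round(yc+dy,3),"x",np.percentile(q[:,0],[2,98]).round(3),"z",np.percentile(q[:,2],[50,98]).round(3))
for c in((241.75,149.5),(284.5,150),(284.25,176.2),(238.5,175)): print("tray rim",plane(B,*c,.016).round(4))
# tray far right in scene near corners
g=cv2.cvtColor(A["img"],cv2.COLOR_RGB2GRAY)
a=cv2.resize(A["img"][125:185,260:340,::-1],None,fx=8,fy=8,interpolation=2); cv2.imwrite("pics/e.png",a)
E
```

```text
lid [224.3 202.3] [234.2 220.5] [ 0.5198 -0.0738  0.0671] 0.0018
lid [282.3 169.1] [260.7 175.5] [ 0.4804 -0.2556  0.0667] 0.0016
scene dish rim 285 (array([0.48907826, 0.09656145]), np.float64(0.05815259023955572))
 floor 0.0035189798715222764
 tray floor 264 0.003771045039568044
  strip at y -0.132 x [0.569 0.692] z [0.03  0.044]
  strip at y -0.072 x [0.569 0.615] z [0.03  0.032]
  strip at y -0.012 x [0.568 0.643] z [0.03  0.037]
  strip at y -0.313 x [0.569 0.663] z [0.03  0.033]
  strip at y -0.253 x [0.569 0.615] z [0.03  0.033]
  strip at y -0.193 x [0.568 0.615] z [0.03  0.033]
side dish rim 276 (array([0.49016208, 0.09853847]), np.float64(0.05815980056123061))
 floor 0.0015233105140771142
 tray floor 281 0.0011799292694811836
  strip at y -0.132 x [0.57  0.691] z [0.028 0.042]
  strip at y -0.072 x [0.57  0.616] z [0.028 0.03 ]
  strip at y -0.012 x [0.57  0.616] z [0.028 0.03 ]
  strip at y -0.313 x [0.57  0.615] z [0.028 0.03 ]
  strip at y -0.253 x [0.57  0.616] z [0.028 0.031]
  strip at y -0.193 x [0.57  0.616] z [0.028 0.03 ]
tray rim [ 0.5492 -0.4774  0.016 ]
tray rim [ 0.4295 -0.4867  0.016 ]
tray rim [ 0.4257 -0.3423  0.016 ]
tray rim [ 0.542  -0.3367  0.016 ]
```

```bash
python3 - <<'E'
from plant import monitor
from scipy.spatial.transform import Rotation as R
s=monitor.state(); print(R.from_rotvec(s["eef_rot"]).as_matrix().round(3))
E
```

```text
[[ 0.968  0.252 -0.   ]
 [ 0.252 -0.968  0.002]
 [ 0.    -0.002 -1.   ]]
```

Emit:
{"fn": "play_rows", "kwargs": {"steps": [[[0.04,0.04,0],[0,0,-0.02],0],[[0.804,0.877,0],[0,0,-0.162],0],[[0.804,0.877,0],[0,0,-0.162],0],[[0.804,0.877,0],[0,0,-0.162],0],[[0.804,0.877,0],[0,0,-0.162],0],[[0.804,0.877,0],[0,0,-0.162],0],[[0.804,0.877,0],[0,0,-0.162],0],[[0.804,0.877,0],[0,0,-0.162],0],[[0.804,0.877,0],[0,0,-0.162],0],[[0.804,0.877,0],[0,0,-0.162],0],[[0.804,0.877,0],[0,0,-0.162],0],[[0.804,0.877,0],[0,0,-0.162],0],[[0.804,0.877,0],[0,0,-0.162],0],[[0.804,0.877,0],[0,0,-0.162],0]], "grip_force": 60}}

```text
time_s: 1.5
tcp_pos: [0.4782, -0.2552, 0.2086]
eef_rot: [3.142, -0.003, -0.001]
contact_force: [-0.7, -0.5, -0.7]
finger_gap: 0.999
gripper_force: 0.0
```

```bash
python3 - <<'E'
from h import *
from plant import vision
f=vision.grab_frame("wrist"); cv2.imwrite("pics/w1.png",f["img"][:,:,::-1])
P=cloud(f); z=P[...,2]
for c in((.479,-.253),(.5185,-.072)):
    m=(z>.06)&(z<.08)&(np.hypot(P[...,0]-c[0],P[...,1]-c[1])<.05)
    if m.sum()>50: print(m.sum(),cv2.minEnclosingCircle(P[m][:,:2].astype(np.float32)),np.median(z[m]))
m=(z>.008)&(z<.022)&(abs(P[...,0]-.488)<.08)&(abs(P[...,1]+.424)<.08); print(m.sum(), cv2.minAreaRect(P[m][:,:2].astype(np.float32)) if m.sum()>20 else 0)
E
```

```text
2058 ((0.47885921597480774, -0.25415706634521484), 0.030327338725328445) 0.0672257345990441
2468 ((0.5183604955673218, -0.07367509603500366), 0.031070739030838013) 0.06702264148907958
1265 ((0.4886815845966339, -0.4287620186805725), (0.120229072868824, 0.12110389024019241), 2.611562490463257)
```

View pics/w1.png

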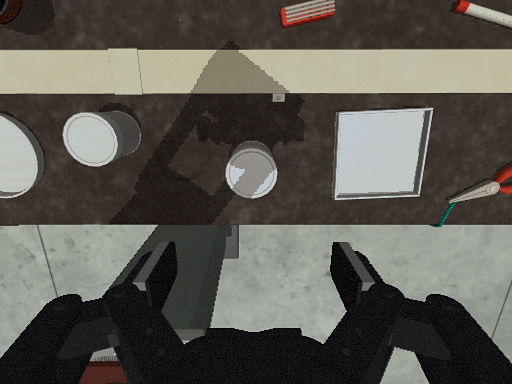

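The wrist view shows tin t2 under the gripper at (251,170), the tray at (383,153) and tin t1 at (92,139). The wrist measurements agree with the earlier ones.

Emit:
{"fn": "play_rows", "kwargs": {"steps": [[[0.002,0.003,-0.08],[0,0,0],0],[[0.002,0.003,-0.18],[0,0,0],0],[[0.002,0.003,-0.28],[0,0,0],0],[[0.002,0.003,-0.36],[0,0,0],0],[[0.002,0.003,-0.42],[0,0,0],0],[[0.002,0.003,-0.45],[0,0,0],0],[[0.002,0.003,-0.466],[0,0,0],0],[[0.002,0.003,-0.466],[0,0,0],0],[[0.002,0.003,-0.466],[0,0,0],1],[[0.002,0.003,-0.466],[0,0,0],1],[[0.002,0.003,-0.466],[0,0,0],1],[[0.002,0.003,-0.466],[0,0,0],1],[[0.002,0.003,-0.466],[0,0,0],1],[[0.002,0.003,-0.466],[0,0,0],1],[[0.002,0.003,-0.466],[0,0,0],1],[[0.002,0.003,-0.466],[0,0,0],1]], "grip_force": 60}}

```text
time_s: 3.15
tcp_pos: [0.4816, -0.254, 0.0247]
eef_rot: [3.139, 0.001, 0.005]
contact_force: [-0.3, -0.6, 5.9]
finger_gap: 0.684
gripper_force: 65.0
```

Emit:
{"fn": "play_rows", "kwargs": {"steps": [[[0,0,0.02],[0,0,0],1],[[0,0,0.05],[0,0,0],1],[[0,0,0.09],[0,0,0],1],[[0,0,0.13],[0,0,0],1],[[0,0,0.16],[0,0,0],1],[[0,0,0.175],[0,0,0],1],[[0,0,0.175],[0,0,0],1],[[0,0,0.175],[0,0,0],1],[[0,0,0.175],[0,0,0],1],[[0,0,0.175],[0,0,0],1]]}}

```text
time_s: 4.15
tcp_pos: [0.4794, -0.2524, 0.0915]
eef_rot: [-3.141, -0.0, 0.002]
contact_force: [0.3, 0.0, -0.6]
finger_gap: 0.684
gripper_force: 64.7
```

```bash
python3 - <<'E'
from plant import monitor,vision
from h import *
F=[]
for i in range(4):
    vision.grab_frame("wrist"); s=monitor.state(); F.append(s["contact_force"])
print(np.round(F,2),s["tcp_pos"],s["finger_gap"],s["gripper_force"],s["time_s"],s["joint_efforts"])
f=vision.grab_frame("wrist"); P=cloud(f); z=P[...,2]
m=(z>.11)&(z<.16)&(np.hypot(P[...,0]-.479,P[...,1]+.254)<.028); print(m.sum(),np.nanmedian(P[m],0))
E
```

```text
[[ 1.46  0.93 -1.23]
 [ 0.66 -0.34 -1.21]
 [-0.56 -0.02 -1.06]
 [-0.26 -0.16 -1.37]] [ 0.47974649 -0.25270227  0.09203518] 0.6852309279417986 64.66128677129745 4.35 [ 1.76729962e-03 -4.26435721e+01 -3.57307112e+01 -1.32046636e-03
  8.82402848e-03 -2.20960794e-05]
8142 [ 0.48040304 -0.25388619  0.13438147]
```

Only about 1 N hangs from the gripper after the lift, so tin t2 is the empty one and goes into the dish. I'll raise it to pass over t1.

Emit:
{"fn": "play_rows", "kwargs": {"steps": [[[0,0,0.05],[0,0,0],1],[[0,0.03,0.1],[0,0,0],1],[[0.005,0.08,0.12],[0,0,0],1],[[0.01,0.16,0.12],[0,0,0],1],[[0.015,0.25,0.12],[0,0,0],1],[[0.02,0.34,0.12],[0,0,0],1],[[0.025,0.43,0.12],[0,0,0],1],[[0.025,0.52,0.12],[0,0,0],1],[[0.025,0.61,0.12],[0,0,0],1],[[0.025,0.7,0.12],[0,0,0],1],[[0.025,0.78,0.12],[0,0,0],1],[[0.025,0.84,0.12],[0,0,0],1],[[0.025,0.865,0.11],[0,0,0],1],[[0.025,0.875,0.08],[0,0,0],1],[[0.025,0.875,0.04],[0,0,0],1],[[0.025,0.875,0.0],[0,0,0],1],[[0.025,0.875,-0.04],[0,0,0],1],[[0.025,0.875,-0.08],[0,0,0],1],[[0.025,0.875,-0.1],[0,0,0],1],[[0.025,0.875,-0.1],[0,0,0],1]]}}

```text
time_s: 6.4
tcp_pos: [0.4884, 0.0963, 0.0504]
eef_rot: [3.141, -0.001, -0.006]
contact_force: [0.2, 0.1, -1.1]
finger_gap: 0.687
gripper_force: 64.7
```

```bash
python3 - <<'E'
from plant import monitor,vision
from h import *
for n,z0,z1 in(("wrist",.085,.11),("side",.088,.11)):
    f=vision.grab_frame(n); P=cloud(f); z=P[...,2]
    m=(z>z0-.03)&(z<z1)&(np.hypot(P[...,0]-.49,P[...,1]-.098)<.025); print(n,m.sum(),np.nanmedian(P[m],0).round(4))
s=monitor.state(); print(s["tcp_pos"],s["contact_force"],s["eef_rot"])
E
```

```text
wrist 6543 [0.4922 0.0992 0.0927]
side 147 [0.4755 0.0976 0.0935]
[0.49007036 0.09668214 0.05242546] [ 0.16975858 -0.63039233 -0.16636818] [ 3.14145509e+00 -4.91317459e-04 -2.22165309e-04]
```

Emit:
{"fn": "play_rows", "kwargs": {"steps": [[[0,0,-0.015],[0,0,0],1],[[0,0,-0.03],[0,0,0],1],[[0,0,-0.042],[0,0,0],1],[[0,0,-0.05],[0,0,0],1],[[0,0,-0.056],[0,0,0],1],[[0,0,-0.059],[0,0,0],1],[[0,0,-0.059],[0,0,0],1],[[0,0,-0.059],[0,0,0],1]]}}

```text
time_s: 7.3
tcp_pos: [0.4901, 0.0972, 0.0289]
eef_rot: [3.142, 0.001, 0.0]
contact_force: [-0.3, -0.4, -0.5]
finger_gap: 0.684
gripper_force: 64.7
```

Emit:
{"fn": "play_rows", "kwargs": {"steps": [[[0,0,-0.003],[0,0,0],1],[[0,0,-0.006],[0,0,0],1],[[0,0,-0.006],[0,0,0],1],[[0,0,-0.006],[0,0,0],1]]}}

```text
time_s: 7.7
tcp_pos: [0.4904, 0.0972, 0.0277]
eef_rot: [3.142, 0.001, 0.001]
contact_force: [-4.3, -0.2, 9.1]
finger_gap: 0.683
gripper_force: 65.7
```

Contact is made, so I'll open the gripper and rise.

Emit:
{"fn": "play_rows", "kwargs": {"steps": [[[0,0,0.003],[0,0,0],0.5],[[0,0,0.003],[0,0,0],0],[[0,0,0.003],[0,0,0],0],[[0,0,0.003],[0,0,0],0],[[0,0,0.003],[0,0,0],0],[[0,0,0.003],[0,0,0],0],[[0,0,0.03],[0,0,0],0],[[0,0,0.08],[0,0,0],0],[[0,0,0.16],[0,0,0],0],[[0,0,0.25],[0,0,0],0],[[0,0,0.33],[0,0,0],0],[[0,0,0.36],[0,0,0],0],[[0,0,0.36],[0,0,0],0]]}}

```text
time_s: 9.0
tcp_pos: [0.4916, 0.0973, 0.173]
eef_rot: [-3.141, -0.001, -0.008]
contact_force: [-0.3, 0.3, -1.1]
finger_gap: 1.001
gripper_force: 0.0
```

```bash
python3 - <<'E'
from plant import monitor,vision
from h import *
f=vision.grab_frame("wrist"); P=cloud(f); z=P[...,2]
for c in((.49,.097),(.5185,-.073)):
    m=(z>.058)&(z<.085)&(np.hypot(P[...,0]-c[0],P[...,1]-c[1])<.05)
    if m.sum()>50: print(m.sum(),cv2.minEnclosingCircle(P[m][:,:2].astype(np.float32)),np.percentile(z[m],[5,50,95]))
s=monitor.state(); print(s["tcp_pos"],s["contact_force"],s["eef_rot"],s["finger_gap"])
E
```

```text
2630 ((0.48796239495277405, 0.09558383375406265), 0.030627597123384476) [0.06860602 0.07012569 0.07233916]
3025 ((0.5186170935630798, -0.07326926290988922), 0.030924439430236816) [0.06376726 0.06726082 0.06941787]
[0.49024815 0.09723267 0.17087512] [-0.60688765  0.00783404 -0.23828907] [-3.14151703e+00 -6.37733552e-04 -2.37645851e-03] 1.0013011467299715
```

Tin t2 stands flat in the dish. Next is t1.

Emit:
{"fn": "play_rows", "kwargs": {"steps": [[[0.01,-0.06,0],[0,0,0],0],[[0.03,-0.16,0],[0,0,0],0],[[0.05,-0.27,0],[0,0,0],0],[[0.065,-0.36,0],[0,0,0],0],[[0.071,-0.41,0],[0,0,0],0],[[0.071,-0.427,0],[0,0,0],0],[[0.071,-0.427,0],[0,0,0],0],[[0.071,-0.427,-0.08],[0,0,0],0],[[0.071,-0.427,-0.17],[0,0,0],0],[[0.071,-0.427,-0.26],[0,0,0],0],[[0.071,-0.427,-0.32],[0,0,0],0],[[0.071,-0.427,-0.355],[0,0,0],0],[[0.071,-0.427,-0.365],[0,0,0],0],[[0.071,-0.427,-0.365],[0,0,0],0]], "grip_force": 90}}

```text
time_s: 10.45
tcp_pos: [0.5183, -0.0729, 0.0244]
eef_rot: [-3.141, -0.002, 0.001]
contact_force: [-0.2, 0.1, 0.1]
finger_gap: 1.0
gripper_force: 0.0
```

Emit:
{"fn": "play_rows", "kwargs": {"steps": [[[0,0,0],[0,0,0],1],[[0,0,0],[0,0,0],1],[[0,0,0],[0,0,0],1],[[0,0,0],[0,0,0],1],[[0,0,0],[0,0,0],1],[[0,0,0],[0,0,0],1],[[0,0,0],[0,0,0],1],[[0,0,0],[0,0,0],1]]}}

```text
time_s: 11.25
tcp_pos: [0.52, -0.0734, 0.027]
eef_rot: [-3.142, -0.0, -0.005]
contact_force: [-2.5, 3.8, 9.6]
finger_gap: 0.676
gripper_force: 95.6
```

Emit:
{"fn": "play_rows", "kwargs": {"steps": [[[0,0,0.02],[0,0,0],1],[[0,0,0.05],[0,0,0],1],[[0,0,0.09],[0,0,0],1],[[0,0,0.13],[0,0,0],1],[[0,0,0.16],[0,0,0],1],[[0,0,0.175],[0,0,0],1],[[0,0,0.175],[0,0,0],1],[[0,0,0.175],[0,0,0],1],[[0,0,0.175],[0,0,0],1],[[0,0,0.175],[0,0,0],1]]}}

```text
time_s: 12.25
tcp_pos: [0.5177, -0.0734, 0.0935]
eef_rot: [-3.141, -0.001, 0.003]
contact_force: [0.0, 0.1, -5.2]
finger_gap: 0.674
gripper_force: 97.9
```

t1 pulls about 5 N, so it is the full one and goes to the tray.

Emit:
{"fn": "play_rows", "kwargs": {"steps": [[[0,-0.02,0.01],[0,0,0],1],[[-0.005,-0.06,0.02],[0,0,0],1],[[-0.01,-0.12,0.02],[0,0,0],1],[[-0.018,-0.2,0.02],[0,0,0],1],[[-0.025,-0.28,0.02],[0,0,0],1],[[-0.032,-0.36,0.02],[0,0,0],1],[[-0.04,-0.44,0.02],[0,0,0],1],[[-0.046,-0.52,0.02],[0,0,0],1],[[-0.053,-0.6,0.02],[0,0,0],1],[[-0.06,-0.68,0.02],[0,0,0],1],[[-0.066,-0.76,0.02],[0,0,0],1],[[-0.071,-0.82,0.02],[0,0,0],1],[[-0.074,-0.86,0.01],[0,0,0],1],[[-0.074,-0.876,0],[0,0,0],1],[[-0.074,-0.881,-0.02],[0,0,0],1],[[-0.074,-0.881,-0.05],[0,0,0],1],[[-0.074,-0.881,-0.08],[0,0,0],1],[[-0.074,-0.881,-0.1],[0,0,0],1],[[-0.074,-0.881,-0.1],[0,0,0],1],[[-0.074,-0.881,-0.1],[0,0,0],1]]}}

```text
time_s: 14.25
tcp_pos: [0.4888, -0.4255, 0.0541]
eef_rot: [-3.141, -0.001, 0.001]
contact_force: [0.9, 0.2, -4.9]
finger_gap: 0.672
gripper_force: 97.9
```

```bash
python3 - <<'E'
from plant import monitor,vision
from h import *
f=vision.grab_frame("wrist"); P=cloud(f); z=P[...,2]; cv2.imwrite("pics/w2.png",f["img"][:,:,::-1])
m=(z>.07)&(z<.12)&(np.hypot(P[...,0]-.4885,P[...,1]+.426)<.025); print(m.sum(),np.nanmedian(P[m],0).round(4))
m=(z>.008)&(z<.022)&(abs(P[...,0]-.488)<.08)&(abs(P[...,1]+.424)<.08); print(m.sum(), cv2.minAreaRect(P[m][:,:2].astype(np.float32)))
s=monitor.state(); print(s["tcp_pos"],s["contact_force"],s["eef_rot"])
E
```

```text
5955 [ 0.4896 -0.4261  0.094 ]
1969 ((0.4994543790817261, -0.42807111144065857), (0.0989508256316185, 0.12028180062770844), 2.348217248916626)
[ 0.48914484 -0.42604862  0.05481709] [-0.0688927  -0.12628288 -4.88697841] [3.14104384e+00 1.14546241e-03 8.16915641e-04]
```

View pics/w2.png

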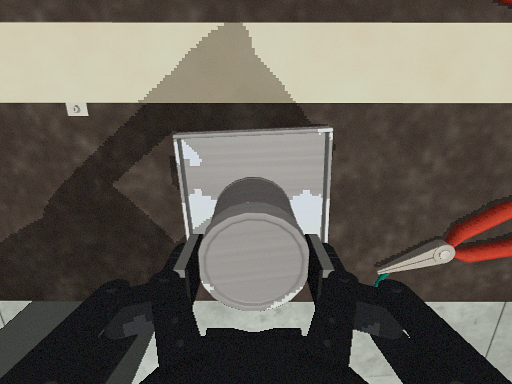

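The wrist view shows the tin upright in the fingers (lid at about (253,262)) and centred over the tray (rim corners (175,135) to (330,130)). I'll lower it about 24 mm, then a little more until it touches.

Emit:
{"fn": "play_rows", "kwargs": {"steps": [[[0,0,-0.015],[0,0,0],1],[[0,0,-0.03],[0,0,0],1],[[0,0,-0.042],[0,0,0],1],[[0,0,-0.05],[0,0,0],1],[[0,0,-0.056],[0,0,0],1],[[0,0,-0.06],[0,0,0],1],[[0,0,-0.061],[0,0,0],1],[[0,0,-0.061],[0,0,0],1]]}}

```text
time_s: 15.1
tcp_pos: [0.4889, -0.4262, 0.0302]
eef_rot: [3.141, 0.0, 0.001]
contact_force: [-0.4, -0.3, -6.9]
finger_gap: 0.674
gripper_force: 98.0
```

Emit:
{"fn": "play_rows", "kwargs": {"steps": [[[0,0,-0.003],[0,0,0],1],[[0,0,-0.005],[0,0,0],1],[[0,0,-0.005],[0,0,0],1],[[0,0,-0.005],[0,0,0],1]]}}

```text
time_s: 15.5
tcp_pos: [0.4892, -0.4262, 0.0301]
eef_rot: [3.141, 0.001, 0.001]
contact_force: [-4.3, 4.8, 7.2]
finger_gap: 0.671
gripper_force: 99.4
```

Emit:
{"fn": "play_rows", "kwargs": {"steps": [[[0,0,0.003],[0,0,0],0.5],[[0,0,0.003],[0,0,0],0],[[0,0,0.003],[0,0,0],0],[[0,0,0.003],[0,0,0],0],[[0,0,0.003],[0,0,0],0],[[0,0,0.003],[0,0,0],0],[[0,0,0.03],[0,0,0],0],[[0,0,0.08],[0,0,0],0],[[0,0,0.16],[0,0,0],0],[[0,0,0.25],[0,0,0],0],[[0,0,0.33],[0,0,0],0],[[0,0,0.36],[0,0,0],0],[[0,0,0.36],[0,0,0],0],[[0,0,0.36],[0,0,0],0]]}}

```text
time_s: 16.9
tcp_pos: [0.4882, -0.4255, 0.1706]
eef_rot: [-3.14, -0.001, 0.002]
contact_force: [-0.8, 0.2, -0.1]
finger_gap: 1.001
gripper_force: 0.0
```

```bash
python3 - <<'E'
from plant import monitor,vision
from h import *
for n in("wrist","side"):
  f=vision.grab_frame(n); P=cloud(f); z=P[...,2]; cv2.imwrite("pics/f_%s.png"%n,f["img"][:,:,::-1])
  for c in((.4885,-.426),(.489,.097)):
    m=(z>.064)&(z<.08)&(np.hypot(P[...,0]-c[0],P[...,1]-c[1])<.045)
    if m.sum()>50: print(n,m.sum(),cv2.minEnclosingCircle(P[m][:,:2].astype(np.float32)),np.percentile(z[m],[5,50,95]))
  m=(z>.008)&(z<.022)&(abs(P[...,0]-.488)<.08)&(abs(P[...,1]+.424)<.08); print(m.sum(), cv2.minAreaRect(P[m][:,:2].astype(np.float32)))
s=monitor.state(); print(s["tcp_pos"],s["contact_force"],s["time_s"],s["finger_gap"])
E
```

```text
wrist 2650 ((0.48768267035484314, -0.4275364875793457), 0.030374471098184586) [0.06882854 0.07019912 0.07231703]
1326 ((0.48867687582969666, -0.4288526475429535), (0.12012667208909988, 0.1204083114862442), 2.5086793899536133)
side 240 ((0.48919904232025146, -0.42485275864601135), 0.033098217099905014) [0.0656656  0.06945523 0.07216382]
side 825 ((0.4888136386871338, 0.09798115491867065), 0.03140343725681305) [0.06660241 0.06990842 0.07197552]
295 ((0.4905831217765808, -0.42670977115631104), (0.11853501200675964, 0.12843947112560272), 2.207494020462036)
[ 0.48771013 -0.4248834   0.16926077] [ 0.18422586 -0.05368827 -0.0809016 ] 17.0 0.9986926956911846
```

View pics/f_side.png

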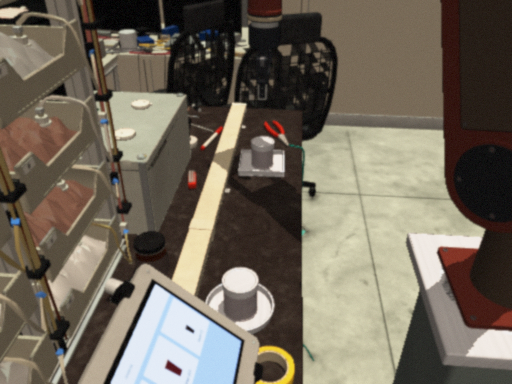

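The side view shows both tins upright and centred, one in the tray at (262,150) and one in the dish at (240,295), with the gripper clear of both.

```bash
python3 -c "
from plant import job; print(job.hand_in())"
```

```text
the job is handed in; nothing more can be done
None
```

The job is handed in at about 17 s, verdict not shown: the full tin (about 5 N when lifted) stands upright in the square tray and the empty one (about 1 N) in the round dish, each within about 2 mm of centre, with the gripper clear.

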